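# Open the strain viewer to its mark

### The arm

A 6-joint arm with a two-finger parallel gripper is mounted at the origin on a cart in front of the work surface, level with it; the furniture and walls round the work are solid. World frame = base frame: x ahead of the robot, y to its left, z up, the work surface at z = 0. Lengths are in m, angles in rad, forces in N, time in s.
With the tool pointing down it reaches from about 0.35 to 0.775 m from the base axis. Payload 7.3 kg.
Tool frame: the origin (TCP) lies at the centre of the arm's flange, where the gripper is bolted on; the fingertips stand 178 mm ahead of it and the grasp point (between the pads) lies 159 mm ahead of it (tip_extent is the distance from the TCP to the fingertips, in m); z points along the fingers, y is the line along which they close (so a half turn about z gives the same grasp; the last joint's range is limited). The gripper opens to 92 mm and grips with 3 to 60 N. Pads are 19 mm wide; open, the fingers measure 130 mm over their backs; the gripper's body (75 mm by 190 mm) begins 47 mm behind the grasp point.
Start: joints at [1.005, 0.342, 1.524, -0, 1.275, -0.146], TCP at [0.214, 0.479, 0.405] pointing down, gripper open.
Joint ranges: [-2.53, 2.53], [-0.77, 2.02], [0.04, 2.7], [-1, 4.14], [0.28, 2.66], [-3.11, 3.11]. Speed limits (rad/s): [2.57, 2.57, 3.14, 3.14, 3.14, 3.14].

### API

Orientations are given as [roll, pitch, yaw] about the fixed x, y, z axes, in that order (R = Rz(yaw) Ry(pitch) Rx(roll)).
In Python, from cell import * gives the robot as it stands.
- The arm moves only by the tool arm_command, never from a script. Its arguments are lists of equal length, an entry for each row: "xyz": the shift along the world's x, y, z in mm, a list of three; "spin": the turn about the world's z in degrees. In form: {"xyz": [[tx, ty, tz], ...], "spin": [spin, ...]}. A call has 1 to 20 rows; each row shifts and turns the commanded pose from where the row before left it; what a row does not reach is not made up. A row lasts 1/10 s, in which the tool goes at most 50 mm and 8.59 degrees, less where a joint would pass 70% of its speed; a pose out of reach is approached as far as the arm can. A call with a gripper value outside its range is refused whole. "jaw" is the opening, from -1 (shut) to 1 (fully open), set as the call begins (left out, the last holds). The fingers move at their own pace and stop on an object; "squeeze" is the grip in N (left out, the last holds). Time passes only in rows, so rows that do not move let the fingers close. It gives the time, the measured TCP pose, the force, the opening and the grip force at its end, in the units of the state.
- observe(): the state, without advancing time (a new reading comes with each control period).
- read_camera(name): name is "side" or "top"; returns a dict with "img" (384x512x3 uint8, red, green, blue), "depth" (384x512 float32, m along the optical axis (not along the pixel's ray), 0 where there is no reading), "fx", "fy", "cx", "cy" (pixels), "world_from_camera" (4x4, takes a point from camera to world coordinates). Camera axes: x right, y up, looking along -z (the intrinsics and any distortion apply to the point x, -y, -z); pixel columns grow to the right and rows downward; lengths in m; the calibration is good to about 2 mm. A picture is of the moment at which its call begins.
- hand_in(): hands the job in; it is judged then, once.
The state is a dict: "time": time; "qpos": joint angles; "qvel": joint speeds; "joint_efforts": joint torques, N m; "tool_pos": TCP position; "tool_rot": TCP orientation; "contact_force": force on the tool from outside, world axes, zero at the start; "torque": the same for the moment, N m; "opening": finger opening in m; "grip_force": force on a finger pad.
Only numpy, scipy, OpenCV 4.12 (cv2) and the standard library are available. Lean on these libraries where they do the work, as an engineer would, in place of code of your own. Each camera call takes 0.05 s, during which the arm holds its last target. There are 200 camera calls.

### The job

Get the glass strain viewer on the bench ready for a look at the lump inside: first take the yellow peg and swing the viewer's folded side leg out until it snaps into its end stop. Then grip the lid's steel handle bar, lift the spring-loaded lid until the red pin on its edge is level with the orange clip on the arc, and finish still holding the lid there in the gripper; if you let go it springs shut. Leave the mug and the two small round tins alone.

Things in the scene. Friction and masses are not known exactly. Their poses are not given: they have to be found in the camera images.
- viewer: the strain viewer: a grey open-topped light box 160 (its x) x 180 (its y) x 75 mm high with a blue lid frame, fixed to the bench. Origin: centre of its underside, on the bench. x points to its back, y to its left, z up. The lid's hinge axis runs along its y at x = +78, z = 81 mm. A thin steel arc rail, radius 135 mm about that axis, stands at its right side (y = -104) up to z = 197 mm
- lid: the blue spring lid frame with a dark window; origin on its hinge axis, in the middle; axes parallel to the viewer's when shut, turned nose-up about y when open
- lid_angle (a joint): angle of the blue lid (160 x 180 x 10 mm): 0 closed, grows as its front edge is lifted, stop at 1.15 rad. A spring and its weight pull it shut: near shut about 3 N at the handle hold it, at 0.8 rad 4 to 5 N square to the line to the hinge, or 9 to 11 N straight up, so grip firmly
- lid_bar (a point): steel handle on the lid near its front edge: a round bar 12 mm thick along the viewer's y, 68 mm of straight bar on two legs 84 mm apart. The point: middle of the bar, 143 mm in front of and 45 mm above the hinge axis when closed (126 mm above the bench), 41 mm above the lid's top. It turns with the lid; being round, it can turn between upright finger pads closing along the viewer's x
- lid_line (a point): tip of the red pin that sticks out of the lid's right edge, 135 mm from the hinge axis. Its x axis is the lid's own x axis
- mark (a joint): angle of the orange clip (22 x 12 x 7 mm) on the arc rail, on the same scale as joint lid_angle: the lid is at the mark when both are equal. Stiff, not to be moved; set somewhere from 0.45 to 0.8 rad
- mark_line (a point): the orange clip where it crosses the arc, 135 mm from the hinge axis, beside the path of the red pin (about 6 mm further right). Its x axis is that of a lid standing at the mark
- leg (a joint): angle of the steel side leg about its upright pivot at the viewer's x = -70, y = +115 mm: 0 folded along the left side, free end to the back; grows as the free end swings out to the left (counter-clockwise from above); seated at its end stop 1.25 rad. A spring pulls it back to folded below about 0.8 rad and snaps it out to the stop beyond about 0.95; 1 to 3 N at the peg move it
- leg_peg (a point): upright yellow peg at the free end of the leg, 14 mm in diameter, the point is on its axis 5 mm below its top, which is 77 mm above the bench; 45 mm of it stand free above the leg bar. It circles the pivot at a radius of 116 mm, at the bearing (leg value + 0.13 rad) from the viewer's x axis. About 33 mm are free between it and the case when folded
- mug: white mug, 92 x 127 x 95 mm, loose bystander; origin: centre of its underside
- frit_tin_a: closed round grey tin, 50 mm wide, 24 mm high, loose bystander; origin: centre of its underside
- frit_tin_b: open round grey tin of blue grains, 48 mm wide, 28 mm high, loose bystander; origin: centre of its underside

How it is judged:
On the way, in this order (a step that is already met when the one before it is completed fails the run):
1. the side leg is swung out and seated at its end stop while the lid is still shut (value of joint leg above 1.17 rad and value of joint lid_angle below 0.1 rad), for 0.2 s.
2. the lid is held at the orange mark by its handle for a second (value of joint leg above 1.17 rad and angle between the x axis of lid_line and the x axis of mark_line, either way round below 0.08 rad and value of joint lid_angle above 0.3 rad and contact force between the fingers and lid above 1.5 N), for 1 s.
At the end, for the whole second after the job is handed in: The leg is seated (over 1.17 of 1.25 rad), and the fingers hold the lid by its handle (contact over 1.5 N), at rest, within 0.08 rad (about 4.5 degrees, 11 mm at the pin) of the orange mark, through the last second (all of step 2 and not (velocity of joint lid_angle above 0.1 rad/s) and not (velocity of joint lid_angle below -0.1 rad/s)); the arm keeps its last pose, push and grip.
It fails at once if the lid is lifted before the leg has been swung out (value of joint lid_angle above 0.15 rad and value of joint leg below 1.1 rad).
It fails at once if the orange mark is on the move (velocity of joint mark above 0.3 rad/s or velocity of joint mark below -0.3 rad/s).
It fails at once if the mug is shifted (distance of mug from where it was at the start of the episode above 0.03 m).
It fails at once if the closed tin is shifted (distance of frit_tin_a from where it was at the start of the episode above 0.03 m).
It fails at once if the open tin is shifted (distance of frit_tin_b from where it was at the start of the episode above 0.03 m).
It also fails if it takes over 51 s, if anything falls off the work surface, if the arm or the gripper's body presses on something with over 40 N, if the wrist force passes 120 N, or if a joint passes its speed limit or range.

## Working session

There is one attempt and no reset: what is moved stays moved. The work goes in short steps, Python scripts to look and compute and a tool call to move; the robot and the scene stay as the last step left them, time stands still between calls to the robot, and variables do not carry over. Pictures are saved under pics/ and viewed, at most 10 in all, crops included, and the job is handed in when it is done.

Besides the shell and the picture viewer there is one more tool, called after "Call:" as name(argument=value, ...), one argument or row to a line, values as JSON. arm_command: Moves the arm, as the interface text tells. Its arguments: {"type":"object","properties":{"xyz":{"type":"array","items":{"type":"array","items":{"type":"number"}}},"spin":{"type":"array","items":{"type":"number"}},"jaw":{"type":"number"},"squeeze":{"type":"number"}},"required":["xyz","spin"]}

```bash
mkdir -p pics; ls
python3 - <<'E'
from cell import *
import cv2,numpy as np,pickle
s=observe();print({k:np.round(v,3).tolist() for k,v in s.items()})
d={}
for n in("top","side"):
    c=read_camera(n);d[n]=c
    cv2.imwrite(f"pics/{n}0.png",c["img"][:,:,::-1]);print(n,c["fx"],c["fy"],c["cx"],c["cy"],np.round(c["world_from_camera"],3).tolist(),c.keys())
pickle.dump(d,open("c0.pkl","wb"))
E
```

```text
pics
{'time': 0.0, 'qpos': [1.005, 0.343, 1.525, 0.0, 1.275, -0.146], 'qvel': [-0.0, -0.002, 0.001, 0.0, -0.0, -0.001], 'joint_efforts': [-0.001, -43.126, -24.422, 0.072, 0.056, -0.0], 'tool_pos': [0.214, 0.479, 0.404], 'tool_rot': [-3.14, -0.0, 2.722], 'contact_force': [0.853, -0.262, -0.76], 'torque': [-0.021, -0.003, 0.016], 'grip_force': 0.0, 'opening': 0.092}
top 398.14156196405355 398.14156196405355 253.28868459917354 191.1250673030681 [[-0.093, 0.96, -0.265, 0.132], [-0.996, -0.088, 0.029, 0.042], [0.004, 0.267, 0.964, 1.655], [0.0, 0.0, 0.0, 1.0]] dict_keys(['img', 'depth', 'fx', 'fy', 'cx', 'cy', 'world_from_camera'])
side 432.85620919115905 432.85620919115905 257.28690618061603 186.6055871779139 [[0.931, 0.124, -0.343, 0.032], [-0.364, 0.355, -0.861, -1.349], [0.015, 0.927, 0.375, 0.668], [0.0, 0.0, 0.0, 1.0]] dict_keys(['img', 'depth', 'fx', 'fy', 'cx', 'cy', 'world_from_camera'])
```

View pics/top0.png

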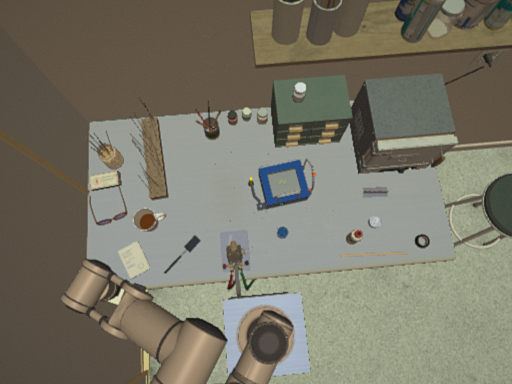

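View pics/side0.png

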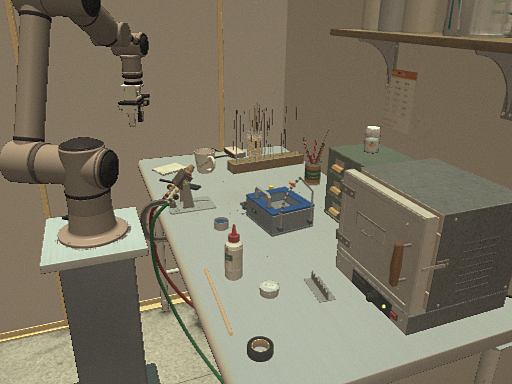

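The top view shows the viewer with its blue lid at about (285,183), the yellow peg near (251,181) and the orange clip near (313,174). The mug is at (147,219), the open tin at (283,232) and the closed tin at (374,222).

```bash
cat > h.py <<'E'
import numpy as np,cv2
def ray(c,u,v):
    M=c["world_from_camera"];d=np.array([(u-c["cx"])/c["fx"],-(v-c["cy"])/c["fy"],-1.])
    return M[:3,3],M[:3,:3]@d
def onz(c,u,v,z):
    o,d=ray(c,u,v);return o+d*(z-o[2])/d[2]
def tri(r1,r2):
    A=np.stack([r1[1],-r2[1]],1);t=np.linalg.lstsq(A,r2[0]-r1[0],rcond=None)[0]
    p,q=r1[0]+t[0]*r1[1],r2[0]+t[1]*r2[1];return (p+q)/2,np.linalg.norm(p-q)
def blobs(c,lo,hi,roi,amin=3):
    hsv=cv2.cvtColor(c["img"],cv2.COLOR_RGB2HSV);m=cv2.inRange(hsv,lo,hi)
    k=np.zeros_like(m);x0,y0,x1,y1=roi;k[y0:y1,x0:x1]=m[y0:y1,x0:x1]
    n,l,s,ce=cv2.connectedComponentsWithStats(k)
    return [(ce[i].round(2).tolist(),s[i].tolist()) for i in range(1,n) if s[i,4]>=amin],k
E
python3 - <<'E'
from h import *;import pickle
d=pickle.load(open("c0.pkl","rb"))
R={"top":(235,150,330,220),"side":(235,170,325,240)}
for n in R:
    for nm,lo,hi in(("yel",(22,130,120),(34,255,255)),("org",(6,150,150),(19,255,255)),("red",(0,150,90),(5,255,255)),("blue",(100,140,50),(125,255,255))):
        b,k=blobs(d[n],lo,hi,R[n]);print(n,nm,b)
        if nm=="blue":
            cs=max(cv2.findContours(k,cv2.RETR_EXTERNAL,2)[0],key=cv2.contourArea);r=cv2.minAreaRect(cs);print(r)
            if n=="top":
                P=np.array([onz(d[n],u,v,.086) for u,v in cv2.boxPoints(r)]);print(P.round(4).tolist(),P.mean(0),[np.linalg.norm(P[i]-P[i-1]) for i in range(4)])
    x0,y0,x1,y1=R[n];cr=d[n]["img"][y0:y1,x0:x1,::-1];cv2.imwrite(f"pics/{n}c.png",cv2.resize(cr,None,fx=8,fy=8,interpolation=2))
E
```

```text
top yel [([250.5, 179.0], [250, 178, 2, 3, 6])]
top org [([313.88, 174.12], [313, 173, 3, 3, 8])]
top red [([309.67, 189.67], [309, 189, 2, 2, 3])]
top blue [([283.13, 181.56], [259, 161, 51, 44, 755])]
((284.0117492675781, 182.05294799804688), (37.203575134277344, 43.60302734375), 77.47119140625)
[[0.6587, -0.0363, 0.086], [0.6839, -0.2177, 0.086], [0.5248, -0.2309, 0.086], [0.5013, -0.0538, 0.086]] [ 0.59218955 -0.13467031  0.086     ] [np.float64(0.15835551139240076), np.float64(0.18318457823790998), np.float64(0.15966001232345228), np.float64(0.17856055768871576)]
side yel [([270.75, 186.25], [270, 186, 3, 2, 4])]
side org [([290.17, 182.17], [289, 181, 3, 3, 6])]
side red [([279.33, 213.67], [279, 213, 2, 2, 3]), ([235.0, 234.0], [235, 233, 1, 3, 3]), ([237.0, 236.5], [236, 236, 3, 2, 4])]
side blue [([278.22, 189.61], [268, 187, 20, 6, 49]), ([299.44, 198.94], [289, 191, 22, 17, 88]), ([259.86, 193.0], [259, 192, 3, 3, 7]), ([250.58, 194.83], [248, 194, 6, 4, 12]), ([255.33, 199.33], [255, 199, 2, 2, 3]), ([259.25, 199.25], [258, 199, 3, 2, 4]), ([264.6, 204.0], [264, 202, 2, 5, 5]), ([289.45, 207.59], [283, 205, 12, 6, 29]), ([297.1, 206.0], [296, 204, 3, 5, 10]), ([270.5, 209.1], [268, 208, 7, 4, 10]), ([276.94, 210.69], [273, 209, 7, 4, 16])]
((297.9831237792969, 200.4269561767578), (23.531953811645508, 9.009982109069824), 32.00538635253906)
```

View pics/topc.png

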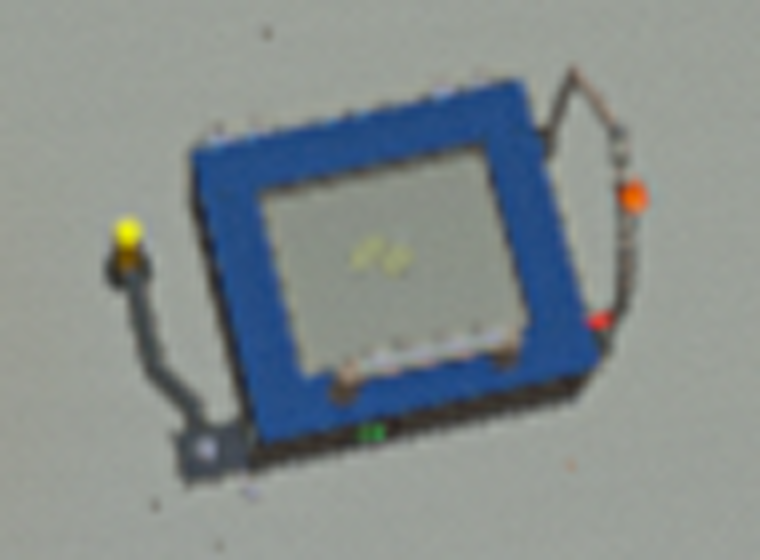

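View pics/sidec.png

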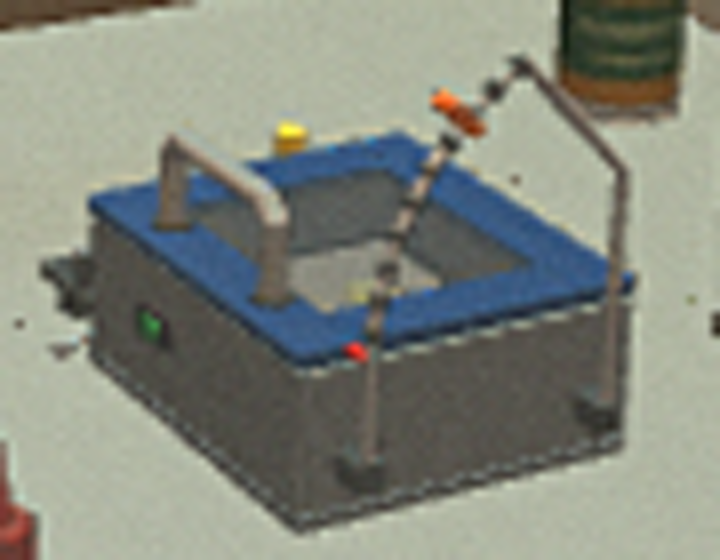

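The crops show the peg top at (250.5,179), the red pin at (309.8,189.8), the clip at (313.9,174.1), and the handle bar along the front edge facing the robot. Next I'll fit the viewer pose and the mark angle.

Run:
```python
from h import *;import pickle
from scipy.optimize import least_squares
d=pickle.load(open("c0.pkl","rb"));T,S=d["top"],d["side"]
def px(c,P):
    M=c["world_from_camera"];q=M[:3,:3].T@(P-M[:3,3]);return np.array([c["cx"]-c["fx"]*q[0]/q[2],c["cy"]+c["fy"]*q[1]/q[2]])
for n,a,b in(("peg",(250.6,179),(270.8,186.5)),("org",(313.8,174.2),(291.8,183.5)),("red",(309.6,189.8),(279.3,213.6))):
    print(n,*[x if np.isscalar(x) else x.round(4) for x in tri(ray(T,*a),ray(S,*b))])
def w(p,v):
    x,y,a=p[:3];c,s=np.cos(a),np.sin(a);return np.array([x+c*v[0]-s*v[1],y+s*v[0]+c*v[1],v[2]])
lid=lambda th:np.array([.078-.135*np.cos(th),-.104,.081+.135*np.sin(th)])
obs=[(T,(250.6,179),lambda p:(.045,.130,.075)),(S,(270.8,187),lambda p:(.045,.130,.070)),
(T,(309.6,189.8),lambda p:(-.057,-.097,.081)),(S,(279.3,213.6),lambda p:(-.057,-.097,.081)),
(T,(313.8,174.2),lambda p:lid(p[3])),(S,(291.8,183.5),lambda p:lid(p[3]))]
for u,v in ((-.082,.09),(.078,.09),(.078,-.09),(-.082,-.09)): pass
cor=[(-.082,.09,.086),(.078,.09,.086),(.078,-.09,.086),(-.082,-.09,.086)]
for cc,uv in zip(cor,((267.3,204.6),(259.3,168.7),(299.9,160.0),(310.0,193.6))): obs.append((T,uv,lambda p,cc=cc:cc))
for cc,uv in zip(cor,((246.4,194.9),(284.8,186.7),(313.9,204.9),(272.4,215))): obs.append((S,uv,lambda p,cc=cc:cc))
f=lambda p:np.concatenate([px(c,w(p,g(p)))-uv for c,uv,g in obs])
r=least_squares(f,[.59,-.135,.12,.6],loss="soft_l1");p=r.x;print(p.round(4));print(r.fun.reshape(-1,2).round(2).tolist())
for n,v in(("pivot",(-.07,.115,.07)),("peg",(.045,.130,.072)),("bar",(-.065,0,.126)),("hinge",(.078,0,.081))): print(n,w(p,v).round(4))
for n,u,v,z in(("mug",147,219,.09),("tinb",283,232,.028),("tina",374,222,.024)):print(n,onz(T,u,v,z).round(3))
np.save("pose.npy",p)
```

```text
peg [0.6217 0.0008 0.0732] 0.0017045679761908685
org [ 0.585  -0.243   0.1813] 0.001303799710260975
red [ 0.5502 -0.236   0.0818] 0.0009411627034645841
[ 0.5945 -0.1355  0.1284  0.768 ]
[[0.41, -0.55], [0.13, 0.5], [0.72, -0.17], [0.3, 0.65], [-0.82, -0.55], [0.57, 1.66], [0.18, 0.2], [-0.64, -0.45], [0.69, -0.65], [0.41, 1.81], [-1.26, -1.56], [-0.28, -1.1], [-0.2, -0.95], [-0.78, -1.49]]
pivot [ 0.5103 -0.0305  0.07  ]
peg [ 0.6225 -0.0008  0.072 ]
bar [ 0.53   -0.1439  0.126 ]
hinge [ 0.6719 -0.1255  0.081 ]
mug [0.487 0.429 0.09 ]
tinb [ 0.395 -0.112  0.028]
tina [ 0.402 -0.495  0.024]
```

Call:
arm_command(
  xyz=[
    [22.7, -26.7, 0],
    [22.7, -26.7, 0],
    [22.7, -26.7, 0],
    [22.7, -26.7, 0],
    [22.7, -26.7, 0],
    [22.7, -26.7, 0],
    [22.7, -26.7, 0],
    [22.7, -26.7, 0],
    [22.7, -26.7, 0],
    [22.7, -26.7, 0],
    [22.7, -26.7, 0],
    [22.7, -26.7, 0],
    [22.7, -26.7, 0],
    [22.7, -26.7, 0],
    [22.7, -26.7, 0],
    [22.7, -26.7, 0],
    [22.7, -26.7, 0],
    [22.7, -26.7, 0],
    [0, 0, 0],
    [0, 0, 0],
  ],
  spin=[-2.83, -2.83, -2.83, -2.83, -2.83, -2.83, -2.83, -2.83, -2.83, -2.83, -2.83, -2.83, -2.83, -2.83, -2.83, -2.83, -2.83, -2.83, 0, 0],
  jaw=0,
  squeeze=10,
)

```text
time: 2.1
tool_pos: [0.6226, -0.0017, 0.4037]
tool_rot: [-3.14, -0.001, 1.832]
contact_force: [-0.0, 0.0, 0.3]
opening: 0.0464
grip_force: 0.0
```

Call:
arm_command(
  xyz=[
    [0, 0.5, -30],
    [0, 0, -30],
    [0, 0, -30],
    [0, 0, -30],
    [0, 0, -25],
    [0, 0, -20],
    [0, 0, -13],
    [0, 0, 0],
    [0, 0, 0],
  ],
  spin=[0, 0, 0, 0, 0, 0, 0, 0, 0],
)

```text
time: 3.0
tool_pos: [0.6226, -0.0002, 0.2275]
tool_rot: [3.141, 0.0, 1.833]
contact_force: [-0.6, -0.5, 0.5]
opening: 0.0454
grip_force: 0.0
```

Call:
arm_command(
  xyz=[
    [0, 0, 0],
    [0, 0, 0],
    [0, 0, 0],
    [0, 0, 0],
    [0, 0, 0],
  ],
  spin=[0, 0, 0, 0, 0],
  jaw=-1,
  squeeze=12,
)

```text
time: 3.5
tool_pos: [0.6226, -0.0007, 0.227]
tool_rot: [3.141, 0.0, 1.833]
contact_force: [-0.7, -0.0, 2.1]
opening: 0.0135
grip_force: 12.0
```

Run:
```python
import numpy as np
p=np.load("pose.npy");a0=p[2]+.13
# steps along arc, 7 deg each to leg 1.27
th=np.linspace(0,1.27,13);P=116*np.stack([np.cos(a0+th),np.sin(a0+th)],1)
print(np.diff(P,axis=0).round(1).tolist(),np.degrees(th[1]))
```

```text
[[-3.8, 11.7], [-5.0, 11.2], [-6.1, 10.6], [-7.2, 9.9], [-8.2, 9.1], [-9.1, 8.2], [-10.0, 7.2], [-10.7, 6.1], [-11.2, 4.9], [-11.7, 3.7], [-12.0, 2.5], [-12.2, 1.2]] 6.063803331801212
```

Peg gripped (13.5 mm opening). Now the swing.

Call:
arm_command(
  xyz=[
    [-3.8, 11.7, 0],
    [-5.0, 11.2, 0],
    [-6.1, 10.6, 0],
    [-7.2, 9.9, 0],
    [-8.2, 9.1, 0],
    [-9.1, 8.2, 0],
  ],
  spin=[6.06, 6.06, 6.06, 6.06, 6.06, 6.06],
)

```text
time: 4.1
tool_pos: [0.5832, 0.0605, 0.227]
tool_rot: [3.14, 0.001, 2.472]
contact_force: [1.2, 0.9, 0.6]
opening: 0.0137
grip_force: 12.0
```

Call:
arm_command(
  xyz=[
    [-10.0, 7.2, 0],
    [-10.7, 6.1, 0],
    [-11.2, 4.9, 0],
    [-11.7, 3.7, 0],
    [-12.0, 2.5, 0],
    [-12.2, 1.2, 0],
    [0, 0, 0],
    [0, 0, 0],
  ],
  spin=[6.06, 6.06, 6.06, 6.06, 6.06, 6.06, 0, 0],
)

```text
time: 4.9
tool_pos: [0.5156, 0.0862, 0.2272]
tool_rot: [3.14, 0.001, 3.102]
contact_force: [0.6, 6.2, 2.8]
opening: 0.0137
grip_force: 12.0
```

Call:
arm_command(
  xyz=[
    [0, 0, 0],
    [0, 0, 0],
    [0, 0, 0],
    [0, 0, 0],
    [0, 0, 20],
    [0, 0, 30],
    [0, 0, 45],
    [0, 0, 45],
    [0, 0, 40],
    [0, 0, 0],
  ],
  spin=[0, 0, 0, 0, 0, 0, 0, 0, 0, 0],
  jaw=0,
)

```text
time: 5.9
tool_pos: [0.5161, 0.0856, 0.4125]
tool_rot: [3.141, 0.011, 3.102]
contact_force: [0.2, 0.3, 0.9]
opening: 0.0459
grip_force: 0.0
```

Run:
```python
from cell import *
from h import *
c,s=read_camera("top"),read_camera("side")
a=blobs(c,(22,130,120),(34,255,255),(225,150,330,240))[0];b=blobs(s,(22,130,120),(34,255,255),(200,150,325,240))[0]
print(a,b)
if a:
  P=onz(c,*a[0][0],.075);print(P,np.arctan2(P[1]+.0305,P[0]-.5103)-.258)
im=np.hstack([cv2.resize(c["img"][140:230,220:330],(400,328)),cv2.resize(s["img"][150:240,220:330],(400,328))])
cv2.imwrite("pics/leg.png",im[:,:,::-1])
```

```text
[] [([235.8, 181.4], [235, 181, 3, 2, 5])]
```

View pics/leg.png

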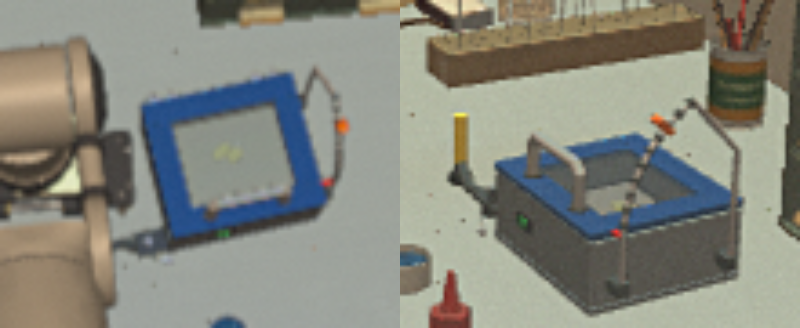

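The side leg is now straight out to the left, with the peg at side pixel (235.8,181.4), and the lid is still shut. Moving above the handle.

Call:
arm_command(
  xyz=[
    [1.2, -19.1, 0],
    [1.2, -19.1, 0],
    [1.2, -19.1, 0],
    [1.2, -19.1, 0],
    [1.2, -19.1, 0],
    [1.2, -19.1, 0],
    [1.2, -19.1, 0],
    [1.2, -19.1, 0],
    [1.2, -19.1, 0],
    [1.2, -19.1, 0],
    [1.2, -19.1, 0],
    [1.2, -19.1, 0],
    [0, 0, 0],
    [0, 0, 0],
  ],
  spin=[-6.69, -6.69, -6.69, -6.69, -6.69, -6.69, -6.69, -6.69, -6.69, -6.69, -6.69, -6.69, 0, 0],
  jaw=0.2,
)

```text
time: 7.4
tool_pos: [0.5295, -0.1436, 0.405]
tool_rot: [-3.139, -0.002, 1.702]
contact_force: [0.4, 0.2, -1.9]
opening: 0.0552
grip_force: 0.0
```

Run:
```python
from cell import *
from h import *
c,s=read_camera("top"),read_camera("side")
a=blobs(c,(22,130,120),(34,255,255),(225,150,330,240))[0];b=blobs(s,(22,130,120),(34,255,255),(200,150,325,240))[0]
print(a,b)
if a:
  P=onz(c,*a[0][0],.075);print(P,np.arctan2(P[1]+.0305,P[0]-.5103)-.258)
if a and b: print(tri(ray(c,*a[0][0]),ray(s,*b[0][0])))
s_=s["img"][100:240,200:340];cv2.imwrite("pics/bar.png",cv2.resize(s_,(560,560),interpolation=2)[:,:,::-1])
```

```text
[([232.0, 205.0], [231, 204, 3, 3, 9])] [([236.0, 181.5], [235, 181, 3, 2, 6])]
[0.51670444 0.08670602 0.075     ] 1.25820798619438
(array([0.51689585, 0.08668324, 0.07476187]), np.float64(0.0002663811147548524))
```

View pics/bar.png

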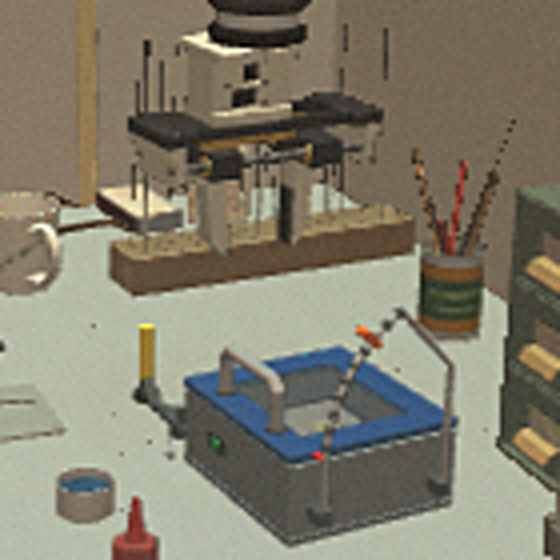

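The leg measures 1.26 rad, so it is seated. The open gripper is above the handle, closing along the viewer's x. Descending and gripping.

Call:
arm_command(
  xyz=[
    [0, 0, -25],
    [0, 0, -25],
    [0, 0, -25],
    [0, 0, -20],
    [0, 0, -15],
    [0, 0, -9],
    [0, 0, 0],
    [0, 0, 0],
  ],
  spin=[0, 0, 0, 0, 0, 0, 0, 0],
)

```text
time: 8.3
tool_pos: [0.53, -0.1433, 0.2883]
tool_rot: [3.141, 0.0, 1.702]
contact_force: [0.3, 0.1, -0.3]
opening: 0.0552
grip_force: 0.0
```

Call:
arm_command(
  xyz=[
    [0, 0, 0],
    [0, 0, 0],
    [0, 0, 0],
    [0, 0, 0],
    [0, 0, 0],
    [0, 0, 0],
    [0, 0, 0],
  ],
  spin=[0, 0, 0, 0, 0, 0, 0],
  jaw=-1,
  squeeze=45,
)

```text
time: 9.0
tool_pos: [0.5301, -0.1435, 0.2878]
tool_rot: [3.14, 0.0, 1.701]
contact_force: [3.4, -0.4, -1.2]
opening: 0.0104
grip_force: 45.0
```

Run:
```python
import numpy as np
a=np.load("pose.npy")[2];th=np.linspace(0,.74,16)
x=-149.9*np.cos(.305+th);z=149.9*np.sin(.305+th)
print(np.stack([np.diff(x)*np.cos(a),np.diff(x)*np.sin(a),np.diff(z)],1).round(1).tolist())
```

```text
[[2.4, 0.3, 7.0], [2.7, 0.4, 6.9], [3.0, 0.4, 6.7], [3.4, 0.4, 6.6], [3.7, 0.5, 6.4], [4.0, 0.5, 6.2], [4.3, 0.6, 6.0], [4.6, 0.6, 5.8], [4.9, 0.6, 5.5], [5.1, 0.7, 5.3], [5.4, 0.7, 5.0], [5.6, 0.7, 4.8], [5.8, 0.8, 4.5], [6.1, 0.8, 4.2], [6.3, 0.8, 3.9]]
```

Call:
arm_command(
  xyz=[
    [2.4, 0.3, 7.0],
    [2.7, 0.4, 6.9],
    [3.0, 0.4, 6.7],
    [3.4, 0.4, 6.6],
    [3.7, 0.5, 6.4],
    [4.0, 0.5, 6.2],
    [0, 0, 0],
  ],
  spin=[0, 0, 0, 0, 0, 0, 0],
)

```text
time: 9.7
tool_pos: [0.549, -0.141, 0.3283]
tool_rot: [-3.141, 0.0, 1.701]
contact_force: [0.0, -2.7, -4.7]
opening: 0.0106
grip_force: 45.0
```

Call:
arm_command(
  xyz=[
    [4.3, 0.6, 6.0],
    [4.6, 0.6, 5.8],
    [4.9, 0.6, 5.5],
    [5.1, 0.7, 5.3],
    [5.4, 0.7, 5.0],
    [5.6, 0.7, 4.8],
    [5.8, 0.8, 4.5],
    [6.1, 0.8, 4.2],
    [6.3, 0.8, 3.9],
    [0, 0, 0],
    [0, 0, 0],
    [0, 0, 0],
  ],
  spin=[0, 0, 0, 0, 0, 0, 0, 0, 0, 0, 0, 0],
)

```text
time: 10.9
tool_pos: [0.5958, -0.1348, 0.3749]
tool_rot: [-3.139, 0.0, 1.701]
contact_force: [-12.5, -1.8, 9.6]
opening: 0.0102
grip_force: 45.0
```

```bash
cat > m.py <<'E'
from cell import *
from h import *
c,s=read_camera("top"),read_camera("side");p=np.load("pose.npy");ca,sa=np.cos(p[2]),np.sin(p[2])
for nm,lo,hi in(("org",(6,130,120),(19,255,255)),("red",(0,130,80),(5,255,255)),("red2",(172,130,80),(180,255,255))):
    a=blobs(c,lo,hi,(296,145,330,205),2)[0];b=blobs(s,lo,hi,(268,160,320,225),2)[0];print(nm,a,b)
    if a and b:
        P,e=tri(ray(c,*a[0][0]),ray(s,*b[0][0]));D=P-[p[0],p[1],0];v=np.array([ca*D[0]+sa*D[1],-sa*D[0]+ca*D[1],P[2]])
        print(v.round(4),e,"angle",np.arctan2(v[2]-.081,.078-v[0]),"r",np.hypot(v[2]-.081,.078-v[0]))
q=observe()["tool_pos"];D=np.array(q)-[p[0],p[1],0];print("arm angle",np.arctan2(q[2]-.159-.0025-.081,.078-(ca*D[0]+sa*D[1]))-.305)
im=np.hstack([cv2.resize(c["img"][145:215,255:335],(400,350),interpolation=2),cv2.resize(s["img"][150:230,230:320],(400,350),interpolation=2)])
import sys;cv2.imwrite(f"pics/{sys.argv[1]}.png",im[:,:,::-1])
E
python3 m.py lid1
```

```text
org [([313.5, 174.2], [312, 173, 4, 3, 10])] [([309.0, 161.5], [309, 161, 1, 2, 2]), ([291.71, 183.64], [289, 181, 6, 6, 14])]
[-0.0074 -0.1096  0.2401] 0.07127096010976776 angle 1.078265794360104 r 0.18052512510520521
red [([310.5, 175.0], [310, 175, 2, 1, 2])] [([312.0, 161.3], [311, 160, 3, 4, 10]), ([289.5, 185.5], [289, 185, 2, 2, 4])]
[-1.000e-04 -1.030e-01  2.355e-01] 0.08603548353522479 angle 1.1028225959967286 r 0.17314805324552845
red2 [] []
arm angle 0.7411942382101036
```

View pics/lid1.png

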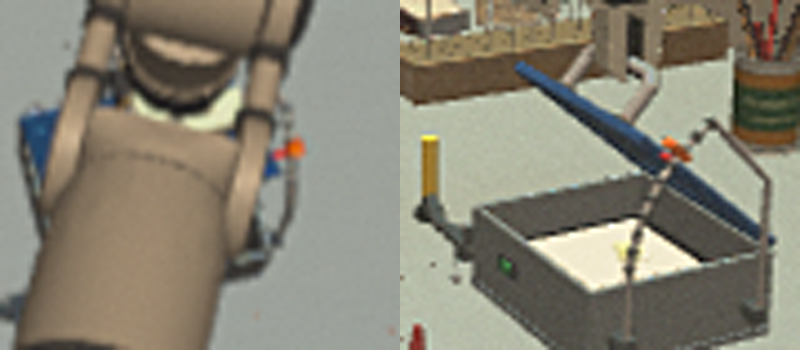

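The red pin at about (289.5,185.5) is almost at the clip, (291.7,183.6) in the side view. I'll triangulate using just those blobs.

Run:
```python
import pickle
from h import *
d=pickle.load(open("c0.pkl","rb"));c,s=d["top"],d["side"];p=np.load("pose.npy");ca,sa=np.cos(p[2]),np.sin(p[2])
def ang(n,a,b):
    P,e=tri(ray(c,*a),ray(s,*b));D=P-[p[0],p[1],0];v=np.array([ca*D[0]+sa*D[1],-sa*D[0]+ca*D[1],P[2]])
    print(n,v.round(4),round(e,4),"ang",np.arctan2(v[2]-.081,.078-v[0]).round(3),"r",np.hypot(v[2]-.081,.078-v[0]).round(4))
ang("org",(313.5,174.2),(291.7,183.6));ang("red",(310.3,175.0),(289.3,185.5));ang("red0",(309.6,189.8),(279.3,213.6))
M=s["world_from_camera"]
def px(c,v):
    M=c["world_from_camera"];P=np.array([p[0]+ca*v[0]-sa*v[1],p[1]+sa*v[0]+ca*v[1],v[2]]);q=M[:3,:3].T@(P-M[:3,3]);return np.round([c["cx"]-c["fx"]*q[0]/q[2],c["cy"]+c["fy"]*q[1]/q[2]],2)
for th in(0,.65,.7,.75,.8):
    print(th,[px(k,(.078-.135*np.cos(th),y,.081+.135*np.sin(th))).tolist() for y in(-.097,-.104) for k in(c,s)])
```

```text
org [-0.0228 -0.1044  0.1805] 0.0012 ang 0.779 r 0.1416
red [-0.0219 -0.0929  0.1705] 0.0019 ang 0.731 r 0.1341
red0 [-0.0568 -0.094   0.0818] 0.0009 ang 0.006 r 0.1348
0 [[310.32, 189.63], [279.6, 214.25], [311.97, 189.27], [280.78, 215.13]]
0.65 [[311.48, 177.42], [288.13, 188.6], [313.2, 177.05], [289.36, 189.37]]
0.7 [[311.4, 176.02], [289.36, 186.79], [313.13, 175.65], [290.59, 187.55]]
0.75 [[311.29, 174.56], [290.65, 185.03], [313.02, 174.19], [291.89, 185.79]]
0.8 [[311.16, 173.06], [292.01, 183.32], [312.89, 172.69], [293.25, 184.07]]
```

Call:
arm_command(
  xyz=[
    [1.5, 0.2, 1.3],
    [1.5, 0.2, 1.3],
    [1.5, 0.2, 1.2],
    [0, 0, 0],
    [0, 0, 0],
    [0, 0, 0],
    [0, 0, 0],
    [0, 0, 0],
    [0, 0, 0],
    [0, 0, 0],
    [0, 0, 0],
    [0, 0, 0],
    [0, 0, 0],
    [0, 0, 0],
    [0, 0, 0],
  ],
  spin=[0, 0, 0, 0, 0, 0, 0, 0, 0, 0, 0, 0, 0, 0, 0],
)

```text
time: 12.5
tool_pos: [0.6006, -0.1342, 0.3782]
tool_rot: [-3.139, 0.0, 1.701]
contact_force: [-9.0, -1.3, 5.4]
opening: 0.0107
grip_force: 45.0
```

```bash
python3 m.py lid2
```

```text
org [([313.5, 174.0], [312, 173, 4, 3, 10])] [([309.0, 161.5], [309, 161, 1, 2, 2]), ([291.57, 183.57], [289, 181, 6, 6, 14])]
[-0.0069 -0.1096  0.2401] 0.07054848875729663 angle 1.0804398116810576 r 0.18035247866931067
red [([310.5, 174.0], [310, 174, 2, 1, 2])] [([312.12, 161.38], [311, 160, 3, 4, 8])]
[ 0.0023 -0.1031  0.2354] 0.08268957750116897 angle 1.114724618824115 r 0.1719583428047565
red2 [] []
arm angle 0.7794691968969318
```

View pics/lid2.png

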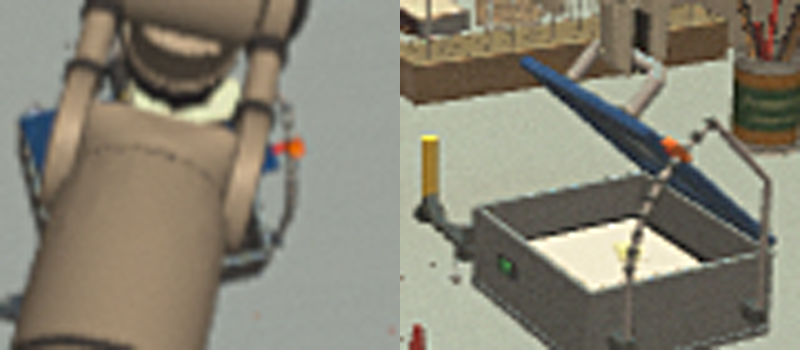

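In the side view the red pin has disappeared behind the clip, and in the top view both sit at row 174, so the lid is at the mark and steady. Handing in.

```bash
python3 -c "
from cell import *
print(hand_in())"
```

```text
the job is handed in; nothing more can be done
None
```

I handed the job in with the side leg seated (about 1.26 rad by camera) and the lid held still in the gripper at the orange clip (about 0.78 rad, clip about 0.77), with 45 N of grip; the hand-in gave no verdict.

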